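# Feel out the release notch of a bench centrifuge and pop its lid

### The job

Open the round bench centrifuge by feel: put a fingertip on top of its collar at the left or right side of the machine, sweep it along the collar round the near side until it comes to the release notch, then press down the key inside the notch so that the lid springs up ajar, and take the hand away with the lid left standing raised. Grasp nothing, and leave the tube, dish, cap and tip box untouched where they stand.

Things in the scene. Friction and masses are not known exactly. Their poses are not given: they have to be found in the camera images.
- mat: round grey mat, 250 mm across, 3 mm thick; origin under its centre. A round cream bench centrifuge, 212 mm across, is fixed on its middle, turned by up to 0.8 rad, which the mat's axes do not show: from the machine's axis the middle of its release notch lies within 0.8 rad either side of minus x. The lid's hinge blocks, opposite the notch, stand 16 mm above the collar
- collar_centre (a point): point on the machine's axis at the height of the collar's flat level top, 118 mm above the bench; axes as the mat's. The collar is a ring of inner radius 76, outer radius 106 mm (sweep at about 93 mm from the axis) round the smoked lid, whose flange (radius 75 mm) stands 3 mm and dome (radius 60 mm) 20 mm above the collar
- key (a joint): release key in the notch, m: 0 at rest, 0.006 fully down; it goes straight down. The notch cuts through the collar's whole width, open above and outwards, 45 mm long along it; the key is a cream pad in it, 37 mm along the collar, 81 to 105 mm from the axis, top 9 mm below the collar's. Its spring takes about 1.5 N at first, 4 N at full travel; lets the lid go at about 0.004; rises when released
- lid (a joint): lid, rad: 0 shut, 0.36 raised as far as its stop; hinged opposite the notch. Once the key lets it go, a weak damped spring raises it by itself within 1 s and keeps it up; its front edge, 168 mm from the hinge, rises just inside the notch by 58 mm, swinging back by 10 mm
- tube: bystander: capped clear 50 ml tube, standing upright, 30 mm across, 117 mm high; origin at the centre of its underside
- dish: bystander: clear Petri dish with lid, 90 mm across, 15 mm high; origin at the centre of its underside
- cap: bystander: yellow screw cap lying on the bench, 36 mm across, 13 mm high; origin at the centre of its underside
- tip_box: bystander: blue pipette tip box, 84 x 122 mm, 96 mm high; origin at the centre of its underside
There are look-alikes about, which are no part of the job. Leave any pink look-alike of the part that bears key alone.

How it is judged:
By the outcome, as a careful person would: the job done as asked, in the order asked, and still so for the second after the job is handed in, with the robot touching nothing.
It also fails if it takes over 58 s, if anything falls off the work surface, if the arm or the gripper's body presses on something with over 40 N, if the wrist force passes 120 N, or if a joint passes its speed limit or range.

### The arm

A 6-joint arm with a two-finger parallel gripper is mounted at the origin on the work surface. World frame = base frame: x ahead of the robot, y to its left, z up, the work surface at z = 0. Lengths are in m, angles in rad, forces in N, time in s.
With the tool pointing down it reaches from about 0.3 to 0.775 m from the base axis. Payload 14.6 kg.
Tool frame: the origin (TCP) lies midway between the tips of the shut fingers; the grasp point (between the pads) lies 19 mm behind it; z points along the fingers, y is the line along which they close (so a half turn about z gives the same grasp; the last joint's range is limited). The gripper opens to 85 mm and grips with 20 to 120 N. Pads are 22 mm wide; open, the fingers measure 114 mm over their backs; the gripper's body (76 mm by 85 mm) begins 54 mm behind the grasp point. The pads swing forward as they close: fully open they stand 13 mm farther back than shut.
Start: joints at [-1.332, 0.3, 1.521, -0, 1.321, -0.067], TCP at [0.166, -0.524, 0.231] pointing down, gripper open.
Joint ranges: [-3.03, 3.03], [-0.79, 2.21], [0.23, 2.52], [-1.04, 4.18], [0, 3.07], [-2.55, 2.55]. Speed limits (rad/s): [2.22, 2.22, 2.57, 3.14, 3.14, 3.14].

### API

Orientations are given as a unit quaternion [w, x, y, z].
In Python, from workcell import env, optics, sign_off gives the robot as it stands.
- The arm moves only by the tool drive_tool, never from a script. Its argument "rows" is a list of rows, each a list of 7 numbers: the turn, a rotation vector about the tool's x, y, z in rad, then the shift along the tool's x, y, z in cm, then the finger opening in cm, from 0 to 8.54. A call has 1 to 12 rows; each row shifts and turns the commanded pose from where the row before left it, along the tool's axes as they then stand; what a row does not reach is not made up. A row lasts 1/10 s, in which the tool goes at most 50 mm and 8.59 degrees, less where a joint would pass 70% of its speed; a pose out of reach is approached as far as the arm can. A call with a gripper value outside its range is refused whole. The fingers move at their own pace and stop on an object; "squeeze" is the grip in N (left out, the last holds). Time passes only in rows, so rows that do not move let the fingers close. It gives the time, the measured TCP pose, the force, the opening and the grip force at its end, in the units of the state.
- env.state(): the state, without advancing time (a new reading comes with each control period).
- optics.snapshot(name): name is "scene" or "top" or "wrist"; returns the picture (400x640x3 uint8, red, green, blue); there is no depth.
- optics.camera_info(name): a dict with "vertical_fov" (degrees; the focal length in pixels is half the picture's height over the tangent of half this angle, whatever the lens; pixels are square), "cx", "cy" (the principal point, pixels), "R" (3x3) and "t" (3): a world point X has camera coordinates R X + t. Camera axes: x right, y down, z forward; pixel columns grow to the right and rows downward; lengths in m; the calibration is good to about 2 mm. A picture is of the moment at which its call begins: read the wrist's pose just before it. camera_info takes no time and is no camera call; for the wrist camera it gives the pose at the moment of the call.
- sign_off(): hands the job in; it is judged then, once.
The state is a dict: "time_s": time; "joints": joint angles; "dq": joint speeds; "effort": joint torques, N m; "position": TCP position; "ee_rot": TCP orientation; "contact_force": force on the tool from outside, world axes, zero at the start; "ft_torque": the same for the moment, N m; "grip_width": opening from 0.0 (shut) to 1.0 (fully open); "finger_force": force on a finger pad.
Only numpy, scipy, OpenCV 4.12 (cv2) and the standard library are available. Lean on these libraries where they do the work, as an engineer would, in place of code of your own. Each camera call takes 0.05 s, during which the arm holds its last target. There are 200 camera calls.

## Working session

There is one attempt and no reset: what is moved stays moved. The work goes in short steps, Python scripts to look and compute and a tool call to move; the robot and the scene stay as the last step left them, time stands still between calls to the robot, and variables do not carry over. Pictures are saved under pics/ and viewed, at most 10 in all, crops included, and the job is handed in when it is done.

Besides the shell and the picture viewer there is one more tool, called after "Request:" in YAML: its name, and indented under it one key for each argument. drive_tool: Moves the arm, as the interface text tells. Its arguments: {"type":"object","properties":{"rows":{"type":"array"},"squeeze":{"type":"number"}},"required":["rows"]}

```bash
mkdir -p pics; python3 - <<'E'
from workcell import env, optics
import cv2
s=env.state(); print(s)
for n in("scene","top"):
    im=optics.snapshot(n); cv2.imwrite(f"pics/{n}0.png",im[:,:,::-1])
    print(n,optics.camera_info(n))
E
```

```text
{'time_s': 0.0, 'joints': array([-1.33157811e+00,  3.00491241e-01,  1.52159625e+00, -3.69027858e-05,
        1.32070091e+00, -6.65882342e-02]), 'dq': array([-0.00109985,  0.00119596,  0.00072159,  0.00131153, -0.00077909,
        0.00027293]), 'effort': array([-5.04210384e-04, -5.43495691e+01, -3.61797988e+01, -3.61804189e-05,
        3.90901099e-03,  1.17980921e-06]), 'position': array([ 0.16552231, -0.52425046,  0.23070385]), 'ee_rot': array([-5.94105142e-04,  9.88332185e-01,  1.52312622e-01, -6.93493194e-05]), 'contact_force': array([0.04147422, 0.26422764, 1.16721304]), 'ft_torque': array([ 0.07077123, -0.01518116, -0.00692596]), 'finger_force': 0.0, 'grip_width': 0.9987248926769273}
scene {'vertical_fov': 50.69118574382289, 'cx': 313.4606059174088, 'cy': 199.63462612268614, 'R': array([[ 0.90420834,  0.42695322, -0.01087277],
       [ 0.33069287, -0.71600316, -0.61480216],
       [-0.27027671,  0.5523137 , -0.78860642]]), 't': array([-0.46367671, -0.06405304,  1.17676137])}
top {'vertical_fov': 57.22349227923631, 'cx': 320.65479886580334, 'cy': 194.2750066321764, 'R': array([[ 0.01374151, -0.99977508, -0.01615417],
       [-0.99008215, -0.01134569, -0.14003072],
       [ 0.13981595,  0.01791819, -0.99001537]]), 't': array([0.05207481, 0.46751502, 1.02014628])}
```

View pics/scene0.png

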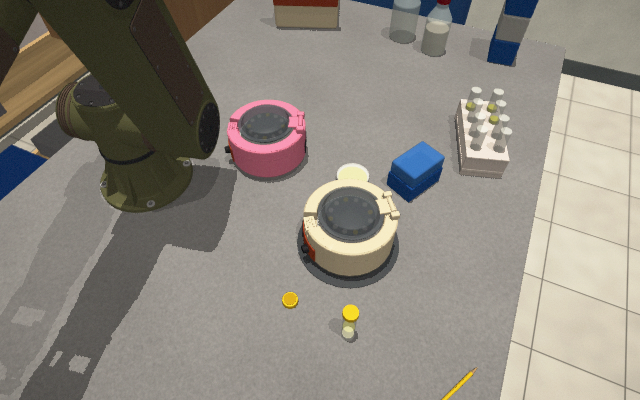

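View pics/top0.png

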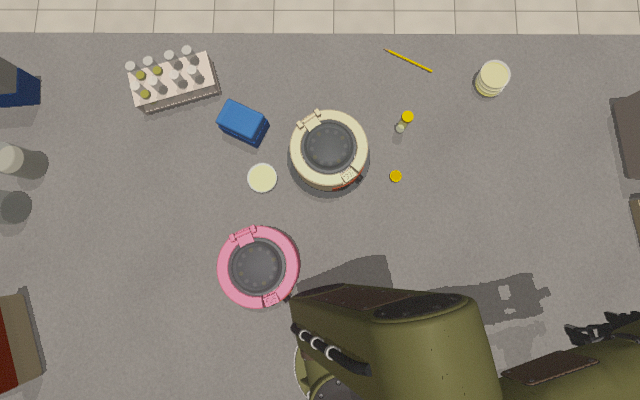

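The scene shows the cream centrifuge at about (350,225), with the pink look-alike to its upper left. In the top view the cream collar is at about (329,148). The hinge is near (311,120) and what looks like the notch is near (350,177). I'll enlarge both.

```bash
python3 - <<'E'
import cv2,numpy as np
a=cv2.imread("pics/top0.png")[100:200,280:380]; b=cv2.imread("pics/scene0.png")[165:285,290:410]
a=cv2.resize(a,(400,400),interpolation=cv2.INTER_CUBIC);b=cv2.resize(b,(400,400),interpolation=cv2.INTER_CUBIC)
cv2.imwrite("pics/crop1.png",np.hstack([a,b]))
E
```

```text
(no output)
```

View pics/crop1.png

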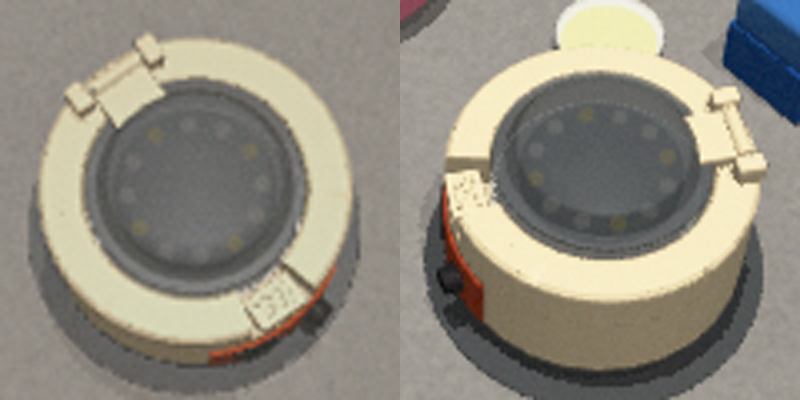

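The left crop (4x) shows the collar rim from x 40 to 352 and y 38 to 345, the key at (277,300) and the hinge at (115,75). The right crop (3.33x) shows the rim at x 444–760, y 47–302, and the key near (470,195). I'll triangulate from these.

```bash
cat >h.py <<'E'
import numpy as np
from workcell import env, optics
def K(c):
    f=200/np.tan(np.radians(c["vertical_fov"])/2); return np.array([[f,0,c["cx"]],[0,f,c["cy"]],[0,0,1]])
def onz(c,uv,z):
    d=c["R"].T@np.linalg.inv(K(c))@[uv[0],uv[1],1]; o=-c["R"].T@c["t"]; return o+d*(z-o[2])/d[2]
def proj(c,X):
    p=(K(c)@(c["R"]@np.atleast_2d(X).T+c["t"][:,None])).T; return p[:,:2]/p[:,2:]
E
python3 - <<'E'
from h import *
import cv2
from scipy.optimize import least_squares
t=optics.camera_info("top"); s=optics.camera_info("scene")
L=lambda x,y:(280+x/4,100+y/4)
S=lambda x,y:(290+(x-400)*.3,165+y*.3)
# extremes of the collar circle in both views -> centre and height
obs=lambda v:np.array([v[:,0].min(),v[:,0].max(),v[:,1].min(),v[:,1].max()])
th=np.linspace(0,2*np.pi,400)
def ring(p): return np.c_[p[0]+.106*np.cos(th),p[1]+.106*np.sin(th),0*th+p[2]]
ot=np.array([*L(40,38),*L(352,345)])[[0,2,1,3]]; os=np.array([*S(444,47),*S(760,302)])[[0,2,1,3]]
r=least_squares(lambda p:np.r_[obs(proj(t,ring(p)))-ot,(obs(proj(s,ring(p)))-os)],[.5,0,.118])
c=r.x; print("centre",c,r.fun)
for p in [onz(t,L(277,300),.109),onz(s,S(470,195),.109),onz(t,L(115,75),.13)]:
    d=p[:2]-c[:2]; print(p,np.hypot(*d),np.degrees(np.arctan2(d[1],d[0])))
print("tube",onz(t,(407,117),.117),"cap",onz(t,(396,176),.013),"box",onz(t,(243,122),.096),"dish",onz(t,(262,178),.015))
E
```

```text
centre [0.58652264 0.03737337 0.11178831] [-0.71361211 -0.34446312 -0.50564849 -1.09638566 -0.65469293 -0.88625415
  0.09336389  0.30580135]
[ 0.50920321 -0.01936479  0.109     ] 0.09590366356985149 -143.7282195649659
[ 0.51683628 -0.01861709  0.109     ] 0.08939306479974646 -141.21938653290835
[0.65770669 0.09101652 0.13      ] 0.08913335765192387 37.001086713837914
tube [ 0.66941529 -0.17492482  0.117     ] cap [ 0.52648971 -0.16245892  0.013     ] box [0.65897258 0.27613778 0.096     ] dish [0.51590928 0.23200195 0.015     ]
```

The collar fits at centre (0.585, 0.037) and height 0.112 (0.118 given). The notch bearing is about -142°, and the hinge at 37° agrees with that. The plan is to start at the left (about 92°) with the fingers shut and sweep round the near side.

Request:
drive_tool:
  rows:
    - [0, 0, 0, 2, -1.6, 0, 0]
    - [0, 0, 0, 3.7, -3.1, 0, 0]
    - [0, 0, 0, 3.7, -3.1, 0, 0]
    - [0, 0, 0, 3.7, -3.1, 0, 0]
    - [0, 0, 0, 3.7, -3.1, 0, 0]
    - [0, 0, 0, 3.7, -3.1, 0, 0]
    - [0, 0, 0, 3.7, -3.1, 0, 0]
    - [0, 0, 0, 3.7, -3.1, 0, 0]
    - [0, 0, 0, 3.7, -3.1, 0, 0]
    - [0, 0, 0, 3.7, -3.1, 0, 0]
    - [0, 0, 0, 3.7, -3.1, 0, 0]
    - [0, 0, 0, 3.7, -3.1, 0, 0]

```text
time_s: 1.3
position: [0.4659, -0.0535, 0.2312]
ee_rot: [0.0, 0.988, 0.152, -0.0]
contact_force: [2.0, -0.7, 0.3]
grip_width: 0.002
finger_force: 0.0
```

Request:
drive_tool:
  rows:
    - [0, 0, -0.13, 3.7, -3.1, 0, 0]
    - [0, 0, -0.13, 3.7, -2, 0, 0]
    - [0, 0, -0.13, 0, 0, 0, 0]
    - [0, 0, -0.13, 0, 0, 0, 0]
    - [0, 0, -0.13, 0, 0, 0, 0]
    - [0, 0, -0.13, 0, 0, 0, 0]
    - [0, 0, -0.13, 0, 0, 0, 0]
    - [0, 0, -0.13, 0, 0, 0, 0]
    - [0, 0, -0.13, 0, 0, 0, 0]
    - [0, 0, -0.13, 0, 0, 0, 0]
    - [0, 0, 0, 0, 0, 0, 0]
    - [0, 0, 0, 0, 0, 0, 0]

```text
time_s: 2.5
position: [0.5162, 0.0189, 0.2311]
ee_rot: [-0.0, 0.696, 0.718, -0.0]
contact_force: [0.8, 0.4, -0.8]
grip_width: 0.001
finger_force: 0.0
```

```bash
python3 - <<'E'
from h import *
import cv2
c=optics.camera_info("wrist"); im=optics.snapshot("wrist"); cv2.imwrite("pics/w1.png",im[:,:,::-1]); np.save("w1.npy",c)
im=optics.snapshot("top"); cv2.imwrite("pics/top1.png",im[:,:,::-1])
s=env.state();print(s["time_s"],s["position"],s["ee_rot"],s["contact_force"],s["grip_width"],s["joints"])
print(c, proj(c,[[.585,.037,.118],[.51,-.019,.109]]))
E
```

```text
2.6 [0.51629498 0.01897439 0.23119582] [-8.89675962e-05  6.95717486e-01  7.18315507e-01 -5.63161050e-05] [-0.39034788 -0.23637123  0.06272355] -0.001872066919709666 [-3.41837577e-02  2.25778722e-01  1.61467858e+00  3.71564162e-05
  1.30134287e+00 -6.61534412e-02]
{'vertical_fov': 58.67913560812647, 'cx': 321.3166346568795, 'cy': 198.46257368700032, 'R': array([[ 9.99507898e-01,  3.13675334e-02, -2.00391215e-04],
       [ 2.98628019e-02, -9.49566411e-01,  3.12140746e-01],
       [ 9.60080049e-03, -3.11993125e-01, -9.50035849e-01]]), 't': array([-0.51834982, -0.03671087,  0.38206266])} [[412.28154434 174.82157406]
 [309.97963524 236.07489872]]
```

View pics/w1.png

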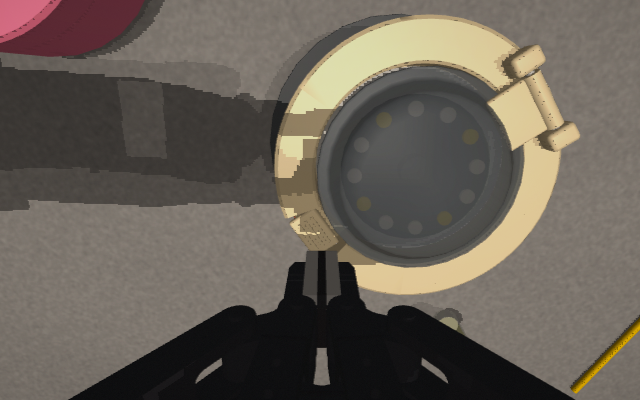

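The wrist view shows the collar from x 274 to 562 and y 14 to 294, with the key at about (312,230), close to the prediction of (310,236). Next I'll refine the centre using all three views.

```bash
python3 - <<'E'
from h import *
from scipy.optimize import least_squares
t=optics.camera_info("top"); s=optics.camera_info("scene"); w=np.load("w1.npy",allow_pickle=True).item()
obs=lambda v:np.array([v[:,0].min(),v[:,0].max(),v[:,1].min(),v[:,1].max()])
th=np.linspace(0,2*np.pi,400)
def ring(p): return np.c_[p[0]+.106*np.cos(th),p[1]+.106*np.sin(th),0*th+p[2]]
ot=[290,368,109.5,186.25]; os=[303.2,398,179.1,255.6]; ow=[274,562,14,294]
f=lambda p:np.r_[obs(proj(t,ring(p)))-ot,obs(proj(s,ring(p)))-os,(obs(proj(w,ring(p)))-ow)]
r=least_squares(f,[.5,0,.118]);print(r.x,r.fun.round(1))
r2=least_squares(lambda p:f([*p,.118]),[.5,0]);c=r2.x;print(c,r2.fun.round(1))
for p in[onz(w,(312,230),.109),onz(w,(540,92),.13)]:
    d=p[:2]-c; print(p,np.hypot(*d),np.degrees(np.arctan2(d[1],d[0])))
E
```

```text
[0.58830482 0.03870879 0.11519606] [-1.3 -0.7 -1.6 -2.   0.3  0.3 -1.  -0.7  0.2 -1.2  0.3  0.5]
[0.58767094 0.03861148] [-1.4 -0.6 -1.8 -1.9 -0.   0.2 -1.8 -1.5 -1.1  0.4 -0.3  2.5]
[ 0.51151781 -0.01359406  0.109     ] 0.09232939931438784 -145.56804786906076
[0.65950277 0.09858705 0.13      ] 0.09357821045337265 39.86000022709715
```

Request:
drive_tool:
  rows:
    - [0, 0, 0, 3.7, 2.4, 0, 0]
    - [0, 0, 0, 3.7, 2.4, 0, 0]
    - [0, 0, 0, 3.6, 2.4, 0, 0]
    - [0, 0, 0, 0, 0, 3, 0]
    - [0, 0, 0, 0, 0, 3, 0]
    - [0, 0, 0, 0, 0, 2.5, 0]
    - [0, 0, 0, 0, 0, 1.5, 0]
    - [0, 0, 0, 0, 0, 0, 0]
    - [0, 0, 0, 0, 0, 0.2, 0]
    - [0, 0, 0, 0, 0, 0.2, 0]
    - [0, 0, 0, 0, 0, 0, 0]
    - [0, 0, 0, 0, 0, 0, 0]

```text
time_s: 3.8
position: [0.5847, 0.1314, 0.128]
ee_rot: [0.0, 0.695, 0.719, 0.0]
contact_force: [-0.4, -1.5, -0.6]
grip_width: 0.001
finger_force: 0.0
```

Request:
drive_tool:
  rows:
    - [0, 0, 0, 0, 0, 0.3, 0]
    - [0, 0, 0, 0, 0, 0.3, 0]
    - [0, 0, 0, 0, 0, 0.1, 0]
    - [0, 0, 0, 0, 0, 0.1, 0]
    - [0, 0, 0, 0, 0, 0.1, 0]
    - [0, 0, 0, 0, 0, 0, 0]

```text
time_s: 4.4
position: [0.5845, 0.1314, 0.1182]
ee_rot: [0.0, 0.695, 0.719, -0.0]
contact_force: [1.4, 0.7, -0.7]
grip_width: -0.001
finger_force: 0.0
```

Request:
drive_tool:
  rows:
    - [0, 0, 0, 0, 0, 0.05, 0]
    - [0, 0, 0, 0, 0, 0.05, 0]
    - [0, 0, 0, 0, 0, 0, 0]

```text
time_s: 4.7
position: [0.5845, 0.1314, 0.1181]
ee_rot: [0.0, 0.695, 0.719, 0.0]
contact_force: [-3.3, -0.2, 7.5]
grip_width: -0.009
finger_force: 3.8
```

Contact is felt at z = 0.118 with 7.5 N, so the sweep can begin.

Request:
drive_tool:
  rows:
    - [0, 0, -0.0524, -0.013, -0.487, 0, 0]
    - [0, 0, -0.0524, -0.013, -0.487, 0, 0]
    - [0, 0, -0.0524, -0.013, -0.487, 0, 0]
    - [0, 0, -0.0524, -0.013, -0.487, 0, 0]
    - [0, 0, -0.0524, -0.013, -0.487, 0, 0]
    - [0, 0, -0.0524, -0.013, -0.487, 0, 0]
    - [0, 0, -0.0524, -0.013, -0.487, 0, 0]
    - [0, 0, -0.0524, -0.013, -0.487, 0, 0]

```text
time_s: 5.5
position: [0.5475, 0.1222, 0.1181]
ee_rot: [0.001, 0.529, 0.849, 0.001]
contact_force: [2.9, 1.2, 3.6]
grip_width: 0.004
finger_force: 2.0
```

```bash
cat >q.py <<'E'
from h import *
s=env.state();d=s["position"][:2]-[.5875,.038];q=s["ee_rot"]
print(s["time_s"],s["position"],"r",np.hypot(*d),"ang",np.degrees(np.arctan2(d[1],d[0]))%360,"x-dir",np.degrees(2*np.arctan2(q[2],q[1]))%360,s["contact_force"])
E
python3 q.py
```

```text
5.5 [0.54749056 0.1221745  0.11810089] r 0.09319925402944881 ang 115.42246310202938 x-dir 116.14976845634718 [2.86064758 1.17459215 3.62552897]
```

Request:
drive_tool:
  rows:
    - [0, 0, -0.0524, -0.013, -0.487, 0.02, 0]
    - [0, 0, -0.0524, -0.013, -0.487, 0, 0]
    - [0, 0, -0.0524, -0.013, -0.487, 0, 0]
    - [0, 0, -0.0524, -0.013, -0.487, 0, 0]
    - [0, 0, -0.0524, -0.013, -0.487, 0, 0]
    - [0, 0, -0.0524, -0.013, -0.487, 0, 0]
    - [0, 0, -0.0524, -0.013, -0.487, 0, 0]
    - [0, 0, -0.0524, -0.013, -0.487, 0, 0]
    - [0, 0, -0.0524, -0.013, -0.487, 0, 0]
    - [0, 0, -0.0524, -0.013, -0.487, 0, 0]
    - [0, 0, -0.0524, -0.013, -0.487, 0, 0]
    - [0, 0, -0.0524, -0.013, -0.487, 0, 0]

```text
time_s: 6.7
position: [0.5063, 0.0823, 0.1181]
ee_rot: [0.001, 0.24, 0.971, 0.001]
contact_force: [2.0, 2.5, 5.9]
grip_width: -0.001
finger_force: 2.9
```

```bash
python3 q.py
```

```text
6.7 [0.50631481 0.08230379 0.11805911] r 0.09248708098438915 ang 151.3781402921167 x-dir 152.17564951912792 [2.04686326 2.45027127 5.85584704]
```

Request:
drive_tool:
  rows:
    - [0, 0, -0.0524, -0.008, -0.487, 0, 0]
    - [0, 0, -0.0524, -0.008, -0.487, 0, 0]
    - [0, 0, -0.0524, -0.008, -0.487, 0, 0]
    - [0, 0, -0.0524, -0.008, -0.487, 0, 0]
    - [0, 0, -0.0524, -0.008, -0.487, 0, 0]
    - [0, 0, -0.0524, -0.008, -0.487, 0, 0]
    - [0, 0, -0.0524, -0.008, -0.487, 0, 0]
    - [0, 0, -0.0524, -0.008, -0.487, 0, 0]
    - [0, 0, -0.0524, -0.008, -0.487, 0, 0]
    - [0, 0, -0.0524, -0.008, -0.487, 0, 0]
    - [0, 0, -0.0524, -0.008, -0.487, 0, 0]
    - [0, 0, -0.0524, -0.008, -0.487, 0, 0]

```text
time_s: 7.9
position: [0.4957, 0.0259, 0.118]
ee_rot: [0.001, -0.072, 0.997, 0.0]
contact_force: [-0.1, 5.2, 8.1]
grip_width: -0.001
finger_force: 4.0
```

```bash
python3 q.py
```

```text
7.9 [0.49572867 0.02589261 0.118049  ] r 0.09256654440483332 ang 187.51562569931878 x-dir 188.21006118508262 [-0.08622365  5.18130365  8.08506139]
```

Now at 187.5° and still on the collar. I'll go on in shorter calls and watch z and the force.

Request:
drive_tool:
  rows:
    - [0, 0, -0.0524, -0.01, -0.487, 0, 0]
    - [0, 0, -0.0524, -0.01, -0.487, 0, 0]
    - [0, 0, -0.0524, -0.01, -0.487, 0, 0]
    - [0, 0, -0.0524, -0.01, -0.487, 0, 0]
    - [0, 0, -0.0524, -0.01, -0.487, 0, 0]

```text
time_s: 8.4
position: [0.502, 0.0025, 0.118]
ee_rot: [0.001, -0.201, 0.98, 0.0]
contact_force: [-1.7, 5.3, 8.2]
grip_width: -0.002
finger_force: 4.3
```

Request:
drive_tool:
  rows:
    - [0, 0, -0.035, -0.005, -0.325, 0, 0]
    - [0, 0, -0.035, -0.005, -0.325, 0, 0]
    - [0, 0, -0.035, -0.005, -0.325, 0, 0]

```text
time_s: 8.7
position: [0.506, -0.0067, 0.1173]
ee_rot: [0.0, -0.252, 0.968, -0.0]
contact_force: [0.3, 0.2, 0.8]
grip_width: 0.0
finger_force: 0.0
```

```bash
python3 q.py
```

```text
8.7 [ 0.50595389 -0.0067386   0.11734337] r 0.09301241778161791 ang 208.75047102913615 x-dir 209.19457653396208 [0.30306741 0.19650886 0.7735954 ]
```

The force vanished and z dropped at 208.7°, so the fingertip is in the notch. Next I'll move on to the notch's middle (about 216°).

Request:
drive_tool:
  rows:
    - [0, 0, -0.0407, -0.005, -0.378, 0, 0]
    - [0, 0, -0.0407, -0.005, -0.378, 0, 0]
    - [0, 0, -0.0407, -0.005, -0.378, 0, 0]
    - [0, 0, 0, 0, 0, 0, 0]

```text
time_s: 9.1
position: [0.512, -0.0166, 0.1171]
ee_rot: [0.0, -0.31, 0.951, -0.0]
contact_force: [-0.9, -0.5, -0.8]
grip_width: 0.002
finger_force: 0.0
```

```bash
python3 q.py; python3 - <<'E'
from h import *
import cv2
a=optics.snapshot("scene")[150:270,270:430,::-1]; b=optics.snapshot("wrist")[150:350,220:420,::-1]
cv2.imwrite("pics/c2.png",np.hstack([cv2.resize(a,(400,300)),cv2.resize(b,(300,300))]))
E
```

```text
9.1 [ 0.51197852 -0.0165521   0.11712838] r 0.09316343786594035 ang 215.84204502171542 x-dir 216.1209507118548 [-0.87466818 -0.47764382 -0.75945644]
```

View pics/c2.png

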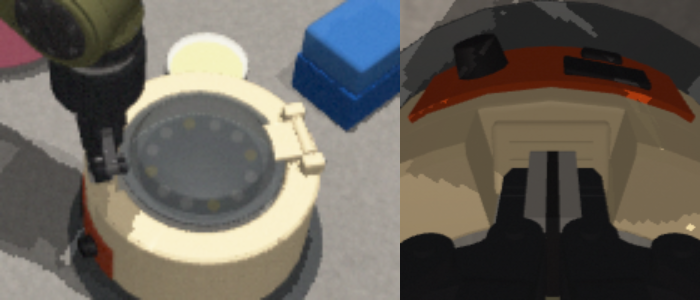

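The wrist view shows the fingers (x≈552) centred on the key pad (x 495–610), clear of both notch walls. So I'll press down, then withdraw up and outward.

Request:
drive_tool:
  rows:
    - [0, 0, 0, 0, 0, 0.4, 0]
    - [0, 0, 0, 0, 0, 0.4, 0]
    - [0, 0, 0, 0, 0, 0.2, 0]
    - [0, 0, 0, 0, 0, 0.2, 0]
    - [0, 0, 0, 0, 0, 0.15, 0]
    - [0, 0, 0, 0, 0, 0.05, 0]
    - [0, 0, 0, 0, 0, -0.8, 0]
    - [0, 0, 0, 1.5, 0, -1.5, 0]
    - [0, 0, 0, 3.5, 0, -2, 0]
    - [0, 0, 0, 4, 0, -2, 0]
    - [0, 0, 0, 4, 0, -2, 0]
    - [0, 0, 0, 0, 0, 0, 0]

```text
time_s: 10.4
position: [0.4054, -0.0947, 0.1889]
ee_rot: [0.002, -0.309, 0.951, -0.001]
contact_force: [0.2, -0.0, 0.2]
grip_width: -0.004
finger_force: 0.0
```

Request:
drive_tool:
  rows:
    - [0, 0, 0, 0, 0, -2, 0]
    - [0, 0, 0, 0, 0, 0, 0]
    - [0, 0, 0, 0, 0, 0, 0]
    - [0, 0, 0, 0, 0, 0, 0]
    - [0, 0, 0, 0, 0, 0, 0]
    - [0, 0, 0, 0, 0, 0, 0]
    - [0, 0, 0, 0, 0, 0, 0]
    - [0, 0, 0, 0, 0, 0, 0]

```text
time_s: 11.2
position: [0.4068, -0.0929, 0.206]
ee_rot: [-0.0, -0.31, 0.951, 0.0]
contact_force: [0.6, -0.0, -1.0]
grip_width: 0.001
finger_force: 0.0
```

```bash
python3 q.py; python3 - <<'E'
from h import *
import cv2
a=optics.snapshot("scene")[:,:,::-1]
cv2.imwrite("pics/s3.png",a)
E
```

```text
11.2 [ 0.40676566 -0.09285495  0.20595502] r 0.22313206581787423 ang 215.90522278432323 x-dir 216.1050919324942 [ 0.61513804 -0.01045239 -1.0279793 ]
```

View pics/s3.png

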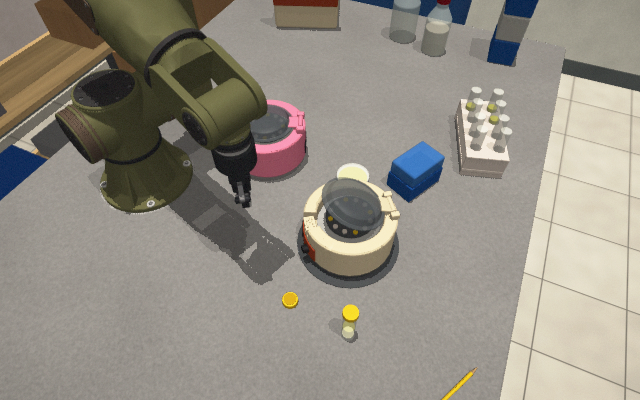

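The lid stands raised at about (352,203), the hand is clear at (243,200), and the bystanders haven't moved.

```bash
python3 -c "
from workcell import sign_off
print(sign_off())"
```

```text
the job is handed in; nothing more can be done
None
```

I swept the collar from the left side round the near side to the notch and pressed the key; the lid sprang up and stayed raised, the hand is clear with nothing else disturbed, and the job was handed in at about 11 s.

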